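Shut the filed slide drawers

ROBOT

A 6-joint arm with a two-finger parallel gripper is mounted at the origin on a cart in front of the work surface, level with it; the furniture and walls round the work are solid. World frame = base frame: x ahead of the robot, y to its left, z up, the work surface at z = 0. Lengths are in mm, angles in rad, forces in N, time in s.
With the tool pointing down it reaches from about 425 to 950 mm from the base axis. Payload 14.7 kg.
Tool frame: the origin (TCP) lies on the mounting face of the last link; the fingertips stand 173 mm ahead of it and the grasp point (between the pads) lies 155 mm ahead of it (robot.grasp_offset is the distance from the TCP to the grasp point, in mm); z points along the fingers, y is the direction in which the jaws open and shut (so a half turn about z gives the same grasp; the last joint's range is limited). The gripper opens to 85 mm and grips with 20 to 120 N. Pads are 22 mm wide; open, the fingers measure 114 mm over their backs; the gripper's body (76 mm by 85 mm) begins 54 mm behind the grasp point. The pads swing forward as they close: fully open they stand 13 mm farther back than shut.
Start: joints at [-1.307, 0.48, 1.596, -0, 1.065, -0.047], TCP at [198.8, -618.848, 404.697] pointing down, gripper open.
Joint ranges: [-2.75, 2.75], [-0.82, 2.05], [0.23, 2.67], [-1.56, 4.7], [0.09, 2.69], [-2.92, 2.92]. Speed limits (rad/s): [1.89, 1.89, 2.39, 3.01, 3.01, 3.01].

INTERFACE

Orientations are given as a unit quaternion [x, y, z, w].
In Python, from bench import robot, viewer gives the robot as it stands. The module is installed in compiled form; this text tells all that it offers.
- The arm moves only by the tool servo_tool, never from a script. Its argument "targets" is a list of rows, each an object with "offset": the shift along the tool's x, y, z in units of 30 mm (1.0 is 30 mm), a list of three; "rotation": the turn, a rotation vector about the tool's x, y, z in units of 5 degrees (1.0 is 5 degrees), a list of three; "gripper": the closure, from -1 (fully open) to 1 (shut), so that 0 is half open. A call has 1 to 8 rows; each row is the pose to reach, as a shift and turn from the pose commanded when the call began, along the tool's axes at that moment; what a row does not reach only later rows make up. A row lasts 1/8 s, in which the tool goes at most 62.5 mm and 10.7 degrees, less where a joint would pass 70% of its speed; a pose out of reach is approached as far as the arm can. A call with a gripper value outside its range is refused whole. The fingers move at their own pace and stop on an object; the grip force is fixed at half the most. Time passes only in rows, so rows that repeat a pose let the fingers close. It gives the time, the measured TCP pose, the force and the opening at its end, in the units of the state.
- robot.state(): the state, without advancing time (a new reading comes with each control period).
- viewer.camera(name): name is "side" or "top" or "wrist"; returns (picture, depth): 420x560x3 uint8, red, green, blue; 420x560 float32, mm along the optical axis (not along the pixel's ray), 0 where there is no reading.
- viewer.camera_params(name): a dict with "fovy" (degrees; the focal length in pixels is half the picture's height over the tangent of half this angle, whatever the lens; pixels are square), "cx", "cy" (the principal point, pixels), "camera_from_world" (4x4, takes a point from world to camera coordinates); the wrist camera has in their place "T_tool_cam" (4x4, takes a point from camera to tool coordinates, whose origin is the TCP and whose axes are the flange's). Camera axes: x right, y down, z forward; pixel columns grow to the right and rows downward; lengths in mm; the calibration is good to about 2 mm. A picture is of the moment at which its call begins: read the wrist's pose just before it. camera_params takes no time and is no camera call.
- robot.close_job(): hands the job in, once; it reports no verdict.
The state is a dict: "clock": time; "joint_positions": joint angles; "joint_vel": joint speeds; "effort": joint torques, N m; "tool_pos": TCP position; "orientation": TCP orientation; "wrist_force": force on the tool from outside, world axes, zero at the start; "moment": the same for the moment, N m; "finger_gap": finger opening in mm.
Only numpy, scipy, OpenCV 4.12 (cv2) and the standard library are available. Lean on these libraries where they do the work, as an engineer would, in place of code of your own. Each camera call takes 0.05 s, during which the arm holds its last target. There are 200 camera calls.

TASK

All three small slide drawers stand open. With the fingertips against the fronts, push the two drawers that hold slides fully home, and leave the empty drawer standing open as it is. Keep your fingers out of the drawers and off the slides, and do not disturb the vial, the tube block or the Petri dish beside them.

Things in the scene. Friction and masses are not known exactly. Their poses are not given: they have to be found in the camera images.
- plinth: Black flat plinth 104 x 270 x 8 mm, fixed to the bench, origin at the centre of its underside. The three grey drawer units stand on it side by side, 90 mm apart along its y axis; all drawers slide along its x axis, fronts to -x (the robot's side), shut towards +x. Each unit is 82 mm wide, 100 mm deep, its top 64 mm above the bench.
- front_1 (a point): Centre of the outer face of the front panel of drawer 1 (full of upright glass slides). Upright panel 80 mm wide, 52 high, 8 thick, edges 11 and 63 mm above the bench, no handle, only a flat card holder. x axis level, into the unit (the way that shuts the drawer), z up. Which of the three places the drawer has varies.
- drawer_1 (a joint): Opening of drawer 1 (full of upright glass slides) in m: 0 is fully home (a firm stop, the front panel against the unit), grows as the drawer comes out towards the robot, 0.075 at most. It slides with about 2 N of friction, without a spring, and stays where it is left.
- tray_1: The tray of drawer 1 (full of upright glass slides) behind its front panel, 90 x 72 mm, 30 mm deep, open at the top; it moves with the drawer. Not to be touched. Its origin lies on the bottom of the unit, 58 mm behind the face of the front panel.
- front_2 (a point): Centre of the outer face of the front panel of drawer 2 (full of upright glass slides). Upright panel 80 mm wide, 52 high, 8 thick, edges 11 and 63 mm above the bench, no handle, only a flat card holder. x axis level, into the unit (the way that shuts the drawer), z up. Which of the three places the drawer has varies.
- drawer_2 (a joint): Opening of drawer 2 (full of upright glass slides) in m: 0 is fully home (a firm stop, the front panel against the unit), grows as the drawer comes out towards the robot, 0.075 at most. It slides with about 2 N of friction, without a spring, and stays where it is left.
- tray_2: The tray of drawer 2 (full of upright glass slides) behind its front panel, 90 x 72 mm, 30 mm deep, open at the top; it moves with the drawer. Not to be touched. Its origin lies on the bottom of the unit, 58 mm behind the face of the front panel.
- front_3 (a point): Centre of the outer face of the front panel of drawer 3 (empty). Upright panel 80 mm wide, 52 high, 8 thick, edges 11 and 63 mm above the bench, no handle, only a flat card holder. x axis level, into the unit (the way that shuts the drawer), z up. Which of the three places the drawer has varies.
- drawer_3 (a joint): Opening of drawer 3 (empty) in m: 0 is fully home (a firm stop, the front panel against the unit), grows as the drawer comes out towards the robot, 0.075 at most. It slides with about 2 N of friction, without a spring, and stays where it is left.
- tray_3: The tray of drawer 3 (empty) behind its front panel, 90 x 72 mm, 30 mm deep, open at the top; it moves with the drawer. Not to be touched. Its origin lies on the bottom of the unit, 58 mm behind the face of the front panel.
- vial_mid (a point): Bystander: standing clear vial with a ribbed cap, 27 mm across and 53 mm high, loose; point half-way up its axis.
- tube_block_mid (a point): Bystander: small tube block with a lid, 41 x 53 x 42 mm, loose; point at its centre.
- petri_mid (a point): Bystander: flat round Petri dish, 91 mm across and 16 mm high, loose; point at its centre.

How it is judged (in metres and radians):
At the end, for the whole second after the job is handed in: Both drawers with slides are within 4 mm of fully home; the empty drawer stands within 8 mm of where it was; vial, tube block and Petri dish are within 15 mm of where they were (value of joint each of drawer_1, drawer_2 below 0.004 m and value of joint drawer_3 above 0.03 m and distance of front_3 from where it was at the start of the episode below 0.008 m and distance of each of vial_mid, tube_block_mid, petri_mid from where it was at the start of the episode below 0.015 m); the robot touches nothing.
It fails at once if the vial is moved or lifted by more than 15 mm (distance of vial_mid from where it was at the start of the episode above 0.015 m).
It fails at once if the tube block is moved or lifted by more than 15 mm (distance of tube_block_mid from where it was at the start of the episode above 0.015 m).
It fails at once if the Petri dish is moved or lifted by more than 15 mm (distance of petri_mid from where it was at the start of the episode above 0.015 m).
It fails at once if the empty drawer is moved by more than 8 mm (distance of front_3 from where it was at the start of the episode above 0.008 m).
It fails at once if the fingers reach into a drawer and touch a tray or its slides (more than 1 N) (contact force between the fingers and tray_1 above 1 N or contact force between the fingers and tray_2 above 1 N or contact force between the fingers and tray_3 above 1 N).
It also fails if it takes over 38 s, if anything falls off the work surface, if the arm or the gripper's body presses on something with over 40 N, if the wrist force passes 120 N, or if a joint passes its speed limit or range.

## Working session

There is one attempt and no reset: what is moved stays moved. The work goes in short steps, Python scripts to look and compute and a tool call to move; the robot and the scene stay as the last step left them, time stands still between calls to the robot, and variables do not carry over. Pictures are saved under pics/ and viewed, about 8 in all and at most 12, crops included, and the job is handed in when it is done.

Besides the shell and the picture viewer there is one more tool, called as name(argument=value, ...) on one line, values as JSON. servo_tool: Moves the arm, as the interface text tells. Its arguments: {"type":"object","properties":{"targets":{"type":"array"}},"required":["targets"]}

```bash
mkdir -p pics; cat > h.py <<'E'
import numpy as np, cv2
from bench import robot, viewer
def snap(n,f):
    p,d=viewer.camera(n); cv2.imwrite(f'pics/{f}.png',p[:,:,::-1]); np.save(f'pics/{f}.npy',d); return p,d
def world(n,d,u,v):
    c=viewer.camera_params(n); f=210/np.tan(np.radians(c['fovy']/2))
    z=d[v,u]; P=np.array([(u-c['cx'])*z/f,(v-c['cy'])*z/f,z,1])
    return (np.linalg.inv(c['camera_from_world'])@P)[:3]
E
python3 - <<'E'
from h import *
print(robot.state())
for n in('top','side'): snap(n,n+'0'); print(viewer.camera_params(n))
E
```

```text
{'clock': 0.0, 'joint_positions': array([-1.30658463e+00,  4.80841318e-01,  1.59687170e+00, -1.52102133e-05,
        1.06512800e+00, -4.65932774e-02]), 'joint_vel': array([-0.00244393, -0.00060763,  0.00089437,  0.00136816,  0.00074298,
       -0.00063076]), 'effort': array([ 1.14457878e-03, -9.50634956e+01, -4.30172968e+01, -2.14471006e-04,
        1.24792193e-02,  5.28347175e-05]), 'tool_pos': array([ 198.75368112, -618.64938989,  404.06692739]), 'orientation': array([ 9.87948551e-01,  1.54781364e-01, -7.43943506e-05, -6.19766887e-04]), 'wrist_force': array([-0.42677517, -0.09282855, -0.03375591]), 'moment': array([0.03900461, 0.00497571, 0.0015426 ]), 'finger_gap': 85.6035472087234}
{'fovy': 52.270275580090896, 'cx': 277.30552678148985, 'cy': 215.83795009775557, 'camera_from_world': array([[ 2.16369463e-02, -9.99759714e-01,  3.51529892e-03,
        -1.20132571e+02],
       [-9.91734524e-01, -2.19077842e-02, -1.26422634e-01,
         5.05504376e+02],
       [ 1.26469269e-01, -7.50843556e-04, -9.91970242e-01,
         1.07792741e+03],
       [ 0.00000000e+00,  0.00000000e+00,  0.00000000e+00,
         1.00000000e+00]])}
{'fovy': 51.84028418382887, 'cx': 283.3104395038894, 'cy': 199.25879405367368, 'camera_from_world': array([[-9.49430680e-01, -3.13447987e-01, -1.82138146e-02,
         4.18831404e+02],
       [-1.62176991e-01,  5.39251728e-01, -8.26381387e-01,
         1.93448913e+02],
       [ 2.68849413e-01, -7.81637981e-01, -5.62816187e-01,
         9.24902936e+02],
       [ 0.00000000e+00,  0.00000000e+00,  0.00000000e+00,
         1.00000000e+00]])}
```

View pics/top0.png

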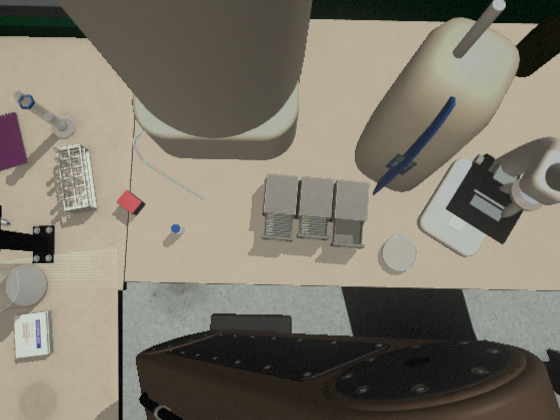

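View pics/side0.png

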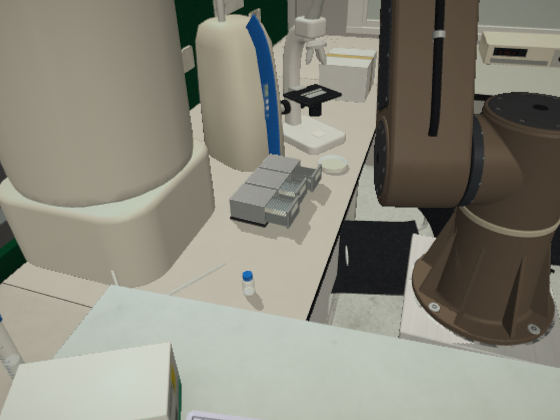

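The top view shows the drawers at columns 263–370, rows 175–247, the right one (350,232) looking empty, with the Petri dish at (398,253), the vial at (176,229) and a red block at (131,202). The side view agrees. Next I'll enlarge and measure.

```bash
python3 - <<'E'
from h import *
p=cv2.imread('pics/top0.png'); cv2.imwrite('pics/crop1.png',cv2.resize(p[165:275,250:420],None,fx=4.7,fy=4.7,interpolation=cv2.INTER_CUBIC))
d=np.load('pics/top0.npy')
for u,v in [(281,190),(316,192),(350,194),(268,178),(366,184),(398,253),(176,229),(131,202),(278,221),(313,222),(347,230)]: print(u,v,world('top',d,u,v).round(1))
c=d[236:252,262:370]
W=np.array([[world('top',d,u,v) for u in range(255,375)] for v in range(205,258)])
# panel tops: z 55..70, x min per y column
for j in range(5,118,4):
    m=(W[:,j,2]>52)&(W[:,j,2]<72); 
    if m.any(): print(255+j, W[m,j,0].min().round(1),W[m,j,0].max().round(1),W[m,j,1].mean().round(1), (205+np.where(m)[0]).tolist()[-6:])
E
```

```text
281 190 [ 570.2 -117.    64.3]
316 192 [ 567.1 -205.9   64.3]
350 194 [ 564.2 -292.5   62.3]
268 178 [601.2 -83.2  61.4]
366 184 [ 590.8 -333.2   63. ]
398 253 [ 419.4 -425.8   15.6]
176 229 [466.4 147.5  50.1]
131 202 [535.1 270.5  37.4]
278 221 [ 493.6 -111.1   40.8]
313 222 [ 492.7 -200.9   43.7]
347 230 [ 477.  -293.2   12.5]Traceback (most recent call last):
  File "<stdin>", line 6, in <module>
  File "h.py", line 6, in world
    c=viewer.camera_params(n); f=210/np.tan(np.radians(c['fovy']/2))
ValueError: time passes only in moves, steps and waits
```

View pics/crop1.png

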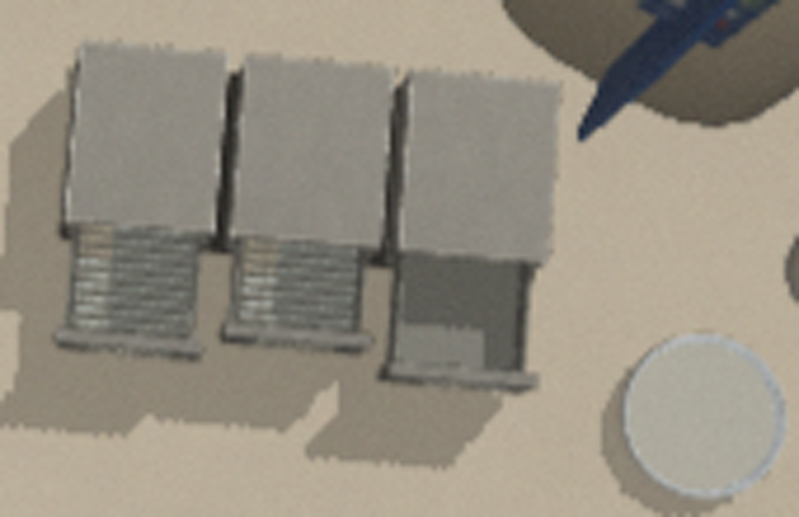

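The crop shows the left (130,285) and middle (300,290) drawers holding slides and the right one (460,320) empty. The panels' front edges run (57,347)–(198,357), (223,338)–(368,350) and (382,378)–(535,386). I'll intersect these with z = 63.

```bash
cat >> h.py <<'E'
def plane(n,u,v,h):
    c=viewer.camera_params(n); f=210/np.tan(np.radians(c['fovy']/2)); T=np.linalg.inv(c['camera_from_world'])
    r=T[:3,:3]@np.array([(u-c['cx'])/f,(v-c['cy'])/f,1]); o=T[:3,3]
    return o+r*(h-o[2])/r[2]
E
python3 - <<'E'
from h import *
for a,b in [((57,347),(198,357)),((223,338),(368,350)),((382,378),(535,386)),((66,232),(212,240)),((230,244),(384,250)),((82,43),(228,53)),((408,72),(560,84)),((400,258),(550,264))]:
    print([plane('top',250+q[0]/4.7,165+q[1]/4.7,63).round(0)[:2] for q in (a,b)])
R=robot.state(); print(R['clock'])
from scipy.spatial.transform import Rotation as Ro
print(Ro.from_quat(R['orientation']).as_matrix().round(3))
E
```

```text
[array([445., -72.]), array([ 442., -147.])]
[array([ 452., -161.]), array([ 447., -238.])]
[array([ 433., -246.]), array([ 430., -327.])]
[array([507., -76.]), array([ 505., -154.])]
[array([ 503., -164.]), array([ 501., -246.])]
[array([611., -82.]), array([ 607., -161.])]
[array([ 599., -259.]), array([ 594., -341.])]
[array([ 497., -255.]), array([ 496., -335.])]
0.1
[[ 0.952  0.306 -0.   ]
 [ 0.306 -0.952  0.001]
 [ 0.    -0.001 -1.   ]]
```

Slides are in the left and middle drawers (faces near x 444 and 450). The plinth yaw is about -0.055 rad. First move: to a point before the middle drawer, above bench height, fingers shut.

servo_tool(targets=[{"offset": [11.1,-11.2,3.0],"rotation": [0,0,4.2],"gripper": 1},{"offset": [11.1,-11.2,3.0],"rotation": [0,0,4.2],"gripper": 1},{"offset": [11.1,-11.2,3.0],"rotation": [0,0,4.2],"gripper": 1},{"offset": [11.1,-11.2,3.0],"rotation": [0,0,4.2],"gripper": 1},{"offset": [11.1,-11.2,3.0],"rotation": [0,0,4.2],"gripper": 1},{"offset": [11.1,-11.2,3.0],"rotation": [0,0,4.2],"gripper": 1},{"offset": [11.1,-11.2,3.0],"rotation": [0,0,4.2],"gripper": 1},{"offset": [11.1,-11.2,3.0],"rotation": [0,0,4.2],"gripper": 1}])

```text
clock: 1.1
tool_pos: [413.6, -194.8, 314.2]
orientation: [1.0, -0.027, -0.0, -0.0]
wrist_force: [0.4, -0.3, -0.0]
finger_gap: 0.2
```

servo_tool(targets=[{"offset": [0,0.15,1.3],"rotation": [0,0,0],"gripper": 1},{"offset": [0,0.15,2.6],"rotation": [0,0,0],"gripper": 1},{"offset": [0,0.15,3.5],"rotation": [0,0,0],"gripper": 1},{"offset": [0,0.15,3.5],"rotation": [0,0,0],"gripper": 1}])

```text
clock: 1.6
tool_pos: [412.2, -201.2, 208.3]
orientation: [1.0, -0.028, -0.002, -0.001]
wrist_force: [-0.3, -0.1, -0.2]
finger_gap: -0.1
```

```bash
python3 - <<'E'
from h import *
snap('wrist','w1'); p,_=snap('side','s1')
a=cv2.resize(cv2.imread('pics/w1.png'),(400,300)); b=cv2.resize(p[130:260,210:384,::-1],(400,300))
cv2.imwrite('pics/m1.png',np.hstack([a,b]))
E
```

```text
(no output)
```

View pics/m1.png

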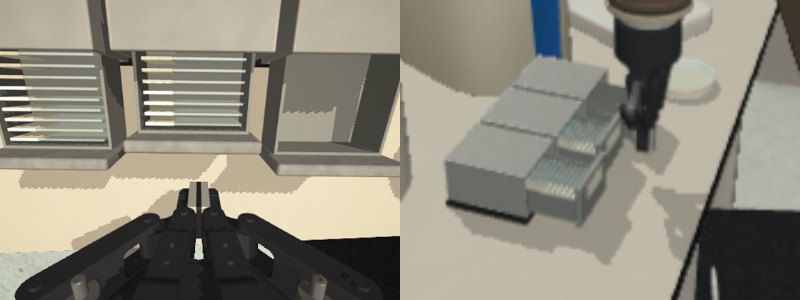

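The wrist view (left) shows the shut fingers at (200,190) in front of the middle drawer's panel (205,143), centred and clear of the others. I'll push along tool x.

servo_tool(targets=[{"offset": [0.3,0,0],"rotation": [0,0,0],"gripper": 1},{"offset": [0.6,0,0],"rotation": [0,0,0],"gripper": 1},{"offset": [0.9,0,0],"rotation": [0,0,0],"gripper": 1},{"offset": [1.1,0,0],"rotation": [0,0,0],"gripper": 1},{"offset": [1.3,0,0],"rotation": [0,0,0],"gripper": 1},{"offset": [1.5,0,0],"rotation": [0,0,0],"gripper": 1},{"offset": [1.7,0,0],"rotation": [0,0,0],"gripper": 1},{"offset": [1.9,0,0],"rotation": [0,0,0],"gripper": 1}])

```text
clock: 2.7
tool_pos: [470.1, -204.8, 209.6]
orientation: [1.0, -0.028, -0.0, 0.0]
wrist_force: [-2.8, -1.3, 0.5]
finger_gap: 0.1
```

servo_tool(targets=[{"offset": [0.15,0,0],"rotation": [0,0,0],"gripper": 1},{"offset": [0.25,0,0],"rotation": [0,0,0],"gripper": 1},{"offset": [0.3,0,0],"rotation": [0,0,0],"gripper": 1}])

```text
clock: 3.08
tool_pos: [478.8, -205.3, 209.7]
orientation: [1.0, -0.028, -0.0, -0.0]
wrist_force: [-1.5, -1.8, 0.3]
finger_gap: 0.3
```

servo_tool(targets=[{"offset": [0.1,0,0],"rotation": [0,0,0],"gripper": 1},{"offset": [0.15,0,0],"rotation": [0,0,0],"gripper": 1}])

```text
clock: 3.32
tool_pos: [483.3, -205.5, 209.7]
orientation: [1.0, -0.028, -0.0, -0.0]
wrist_force: [-2.4, -0.7, 0.1]
finger_gap: -0.2
```

servo_tool(targets=[{"offset": [0.1,0,0],"rotation": [0,0,0],"gripper": 1},{"offset": [0.1,0,0],"rotation": [0,0,0],"gripper": 1}])

```text
clock: 3.58
tool_pos: [486.1, -205.6, 209.6]
orientation: [1.0, -0.028, -0.0, -0.0]
wrist_force: [-4.3, -1.3, 0.3]
finger_gap: -0.2
```

servo_tool(targets=[{"offset": [0.1,0,0],"rotation": [0,0,0],"gripper": 1},{"offset": [0.1,0,0],"rotation": [0,0,0],"gripper": 1}])

```text
clock: 3.82
tool_pos: [487.0, -205.6, 209.5]
orientation: [1.0, -0.028, -0.003, -0.001]
wrist_force: [-21.8, -7.4, 13.5]
finger_gap: -0.0
```

```bash
python3 - <<'E'
from h import *
snap('wrist','w2'); print(robot.state()['wrist_force'])
cv2.imwrite('pics/w2c.png',cv2.imread('pics/w2.png')[0:300])
E
```

```text
[-21.74462244  -8.04067573  13.21052653]
```

View pics/w2c.png

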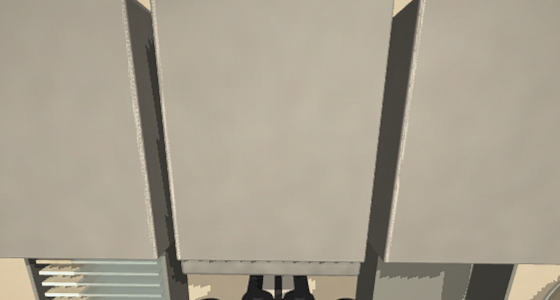

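The force jumped to 22 N at the stop, and the picture shows the middle panel (270,267) flush against its unit. I'll back off and shift 90 mm to the left drawer.

servo_tool(targets=[{"offset": [-0.8,0,0],"rotation": [0,0,0],"gripper": 1},{"offset": [-1.8,0,0],"rotation": [0,0,0],"gripper": 1},{"offset": [-2.6,0,0],"rotation": [0,0,0],"gripper": 1},{"offset": [-2.6,0,0],"rotation": [0,0,0],"gripper": 1},{"offset": [-2.6,-1.0,0],"rotation": [0,0,0],"gripper": 1},{"offset": [-2.6,-2.0,0],"rotation": [0,0,0],"gripper": 1},{"offset": [-2.6,-3.0,0],"rotation": [0,0,0],"gripper": 1},{"offset": [-2.6,-3.0,0],"rotation": [0,0,0],"gripper": 1}])

```text
clock: 4.88
tool_pos: [417.3, -110.3, 209.8]
orientation: [1.0, -0.027, 0.0, 0.0]
wrist_force: [0.1, -0.0, -0.4]
finger_gap: -0.1
```

servo_tool(targets=[{"offset": [0.3,0,0],"rotation": [0,0,0],"gripper": 1},{"offset": [0.6,0,0],"rotation": [0,0,0],"gripper": 1},{"offset": [0.9,0,0],"rotation": [0,0,0],"gripper": 1},{"offset": [1.2,0,0],"rotation": [0,0,0],"gripper": 1},{"offset": [1.5,0,0],"rotation": [0,0,0],"gripper": 1},{"offset": [1.8,0,0],"rotation": [0,0,0],"gripper": 1},{"offset": [2.0,0,0],"rotation": [0,0,0],"gripper": 1},{"offset": [2.2,0,0],"rotation": [0,0,0],"gripper": 1}])

```text
clock: 5.88
tool_pos: [482.6, -115.3, 209.7]
orientation: [1.0, -0.028, -0.0, -0.0]
wrist_force: [-1.1, -1.2, -0.5]
finger_gap: 0.0
```

servo_tool(targets=[{"offset": [0.1,0,0],"rotation": [0,0,0],"gripper": 1},{"offset": [0.2,0,0],"rotation": [0,0,0],"gripper": 1},{"offset": [0.2,0,0],"rotation": [0,0,0],"gripper": 1}])

```text
clock: 6.25
tool_pos: [488.5, -115.7, 209.8]
orientation: [1.0, -0.028, 0.0, 0.0]
wrist_force: [-0.2, 1.0, 0.3]
finger_gap: 0.1
```

servo_tool(targets=[{"offset": [0.1,0,0],"rotation": [0,0,0],"gripper": 1},{"offset": [0.1,0,0],"rotation": [0,0,0],"gripper": 1}])

```text
clock: 6.5
tool_pos: [491.5, -115.8, 209.7]
orientation: [1.0, -0.028, 0.0, 0.0]
wrist_force: [0.5, -0.6, -0.1]
finger_gap: 0.2
```

servo_tool(targets=[{"offset": [0.1,0,0],"rotation": [0,0,0],"gripper": 1},{"offset": [0.1,0,0],"rotation": [0,0,0],"gripper": 1}])

```text
clock: 6.75
tool_pos: [492.8, -115.8, 209.5]
orientation: [1.0, -0.028, -0.002, -0.0]
wrist_force: [-12.1, -3.1, 8.7]
finger_gap: -0.3
```

servo_tool(targets=[{"offset": [0.05,0,0],"rotation": [0,0,0],"gripper": 1},{"offset": [0.05,0,0],"rotation": [0,0,0],"gripper": 1}])

```text
clock: 7.0
tool_pos: [493.2, -115.8, 209.4]
orientation: [1.0, -0.028, -0.003, -0.001]
wrist_force: [-19.3, -4.2, 14.5]
finger_gap: -0.2
```

servo_tool(targets=[{"offset": [-0.7,0,0],"rotation": [0,0,0],"gripper": 1},{"offset": [-1.5,0,0],"rotation": [0,0,0],"gripper": 1},{"offset": [-2.0,0,0],"rotation": [0,0,0],"gripper": 1},{"offset": [-2.0,0,-1.5],"rotation": [0,0,0],"gripper": 1},{"offset": [-2.0,0,-3.0],"rotation": [0,0,0],"gripper": 1},{"offset": [-2.0,0,-5.0],"rotation": [0,0,0],"gripper": 1},{"offset": [-2.0,0,-5.0],"rotation": [0,0,0],"gripper": 1},{"offset": [-2.0,0,-5.0],"rotation": [0,0,0],"gripper": 1}])

```text
clock: 8.0
tool_pos: [435.8, -112.8, 359.8]
orientation: [1.0, -0.028, 0.0, 0.0]
wrist_force: [-0.3, 0.5, -0.1]
finger_gap: -0.3
```

```bash
python3 - <<'E'
from h import *
snap('wrist','w3'); p,_=snap('side','s3')
print(robot.state()['wrist_force'])
b=cv2.resize(p[130:309,200:360,::-1],(375,420),interpolation=cv2.INTER_CUBIC)
a=cv2.resize(cv2.imread('pics/w3.png'),(420,315)); a=cv2.copyMakeBorder(a,0,105,0,0,cv2.BORDER_CONSTANT)
cv2.imwrite('pics/m3.png',np.hstack([a,b]))
E
```

```text
[-0.3900011  -0.21908616  0.23698008]
```

View pics/m3.png

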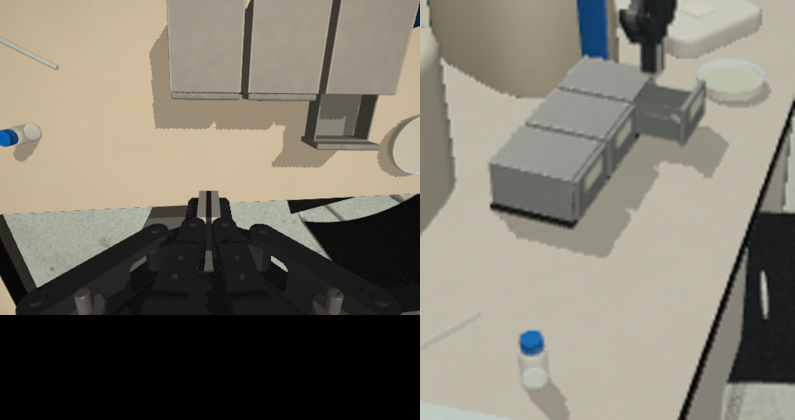

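The left and middle panels, wrist view (207,97) and (281,98), are flush with their units. The empty drawer (340,145) is still open, and the vial and dish are standing. The arm is clear, so I'll hand in.

```bash
python3 -c "
from bench import robot
print(robot.close_job())"
```

```text
the job is handed in; nothing more can be done
None
```

I pushed the two drawers holding slides (left and middle) home with the shut fingertips, and handed the job in at about 8 s. Each drawer met its stop, with the wrist force rising from about 2 N to about 20 N.

**Last checks:** the pictures show both front panels flush with their units. The empty right-hand drawer is still open, the vial and Petri dish are standing, and the arm is clear with no force on it. No check failed or disagreed.

**Not checked:** I did not re-measure how far the empty drawer, vial or Petri dish might have moved. The tube block was outside the last pictures. The arm never went near it.

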